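# Ready the tomato slicer for loading

## Robot

A 6-joint arm with a two-finger parallel gripper is mounted at the origin on a cart in front of the work surface, level with it; the furniture and walls round the work are solid. World frame = base frame: x ahead of the robot, y to its left, z up, the work surface at z = 0. Lengths are in m, angles in rad, forces in N, time in s.
With the tool pointing down it reaches from about 0.35 to 0.975 m from the base axis. Payload 4.9 kg.
Tool frame: the origin (TCP) lies on the centre line of the jaws, within the pads' length; the fingertips stand manip.tip_reach ahead of it and the grasp point (between the pads) is the TCP (manip.tip_reach is the distance from the TCP to the fingertips, in m); z points along the fingers, y is the line along which they close (so a half turn about z gives the same grasp; the last joint's range is limited). The gripper opens to 85 mm and grips with 20 to 120 N. Pads are 22 mm wide; open, the fingers measure 114 mm over their backs; the gripper's body (76 mm by 85 mm) begins 54 mm behind the grasp point. The pads swing forward as they close: fully open they stand 13 mm farther back than shut.
Start: joints at [0.988, 0.053, 1.613, -0, 1.476, -0.119], TCP at [0.28, 0.559, 0.25] pointing down, gripper open.
Joint ranges: [-3.01, 3.01], [-1.01, 2.22], [0.06, 2.58], [-1.02, 4.17], [0.09, 2.62], [-3.14, 3.14]. Speed limits (rad/s): [2.57, 2.57, 3.14, 3.14, 3.14, 3.14].

## Interface

Orientations are given as a unit quaternion [w, x, y, z].
In Python, from plant import manip gives the robot as it stands. The module is installed in compiled form; this text tells all that it offers.
- The arm moves only by the tool move_arm, never from a script. Its argument "rows" is a list of rows, each a list of 7 numbers: the shift along the tool's x, y, z in cm, then the turn, a rotation vector about the tool's x, y, z in degrees, then the opening, from -1 (shut) to 1 (fully open). In form: [[tx, ty, tz, ax, ay, az, jaw], ...]. A call has 1 to 20 rows; each row shifts and turns the commanded pose from where the row before left it, along the tool's axes as they then stand; what a row does not reach is not made up. A row lasts 1/12 s, in which the tool goes at most 41.7 mm and 7.16 degrees, less where a joint would pass 70% of its speed; a pose out of reach is approached as far as the arm can. A call is refused whole if a number of a shift passes 4.17 or a number of a turn 7.16, either way. A call with a gripper value outside its range is refused whole. The fingers move at their own pace and stop on an object; the grip force is fixed at half the most. Time passes only in rows, so rows that do not move let the fingers close. It gives the time, the measured TCP pose, the force, the opening and the grip force at its end, in the units of the state.
- manip.state(): the state, without advancing time (a new reading comes with each control period).
- manip.grab_frame(name): name is "scene" or "top" or "wrist"; returns a dict with "img" (420x560x3 uint8, blue, green, red), "mtx" (3x3 intrinsics, pixels), "R" (3x3) and "t" (3): a world point X has camera coordinates R X + t. Camera axes: x right, y down, z forward; pixel columns grow to the right and rows downward; lengths in m; the calibration is good to about 2 mm. The wrist camera is an equidistant fisheye: a pixel r from the principal point sees the ray r / f radians off the axis. A picture is of the moment at which its call begins. There is no depth.
- manip.job_done(): hands the job in; it is judged then, once.
The state is a dict: "time": time; "joint_pos": joint angles; "joint_vel": joint speeds; "joint_efforts": joint torques, N m; "tool_pos": TCP position; "tool_rot": TCP orientation; "contact_force": force on the tool from outside, world axes, zero at the start; "ft_torque": the same for the moment, N m; "gripper_width": opening from 0.0 (shut) to 1.0 (fully open); "grasp_force": force on a finger pad.
Only numpy, scipy, OpenCV 4.12 (cv2) and the standard library are available. Lean on these libraries where they do the work, as an engineer would, in place of code of your own. Each camera call takes 0.05 s, during which the arm holds its last target. There are 200 camera calls.

## Task

Get the bench tomato slicer ready for loading: push the steel catch pan along the table until its long side sits squarely against the slicer's outlet end, in the middle under the lip, and hold down the lock button on top of the pusher while you slide the pusher all the way back from the knives to its end stop, then let the button spring up so that the pusher is locked there. Do it with the fingertips in either order: lift or tip nothing, and leave the jars and other things round the slicer standing where they are.

Things in the scene. Friction and masses are not known exactly. Their poses are not given: they have to be found in the camera images.
- slicer: Hand tomato slicer of cast aluminium on suction feet, fixed. Origin: on the table, mid-width. z up; y = feed direction from pusher to knives and outlet (roughly to the robot's left); x roughly away from the robot. 168 mm wide (x), from y = -226 mm (rear bracket) to +37 mm (apron). Knife frame at y = 12 to 28 mm, 164 mm high.
- apron (a point): Middle of the slicer's upright steel apron at its outlet end, at table level (x = 0, y = 37 mm in the slicer's frame); the apron is 160 mm wide and 51 mm high, and the pan belongs against it. Above it the outlet lip overhangs 28 mm, its underside 48 mm over the table.
- pusher (a joint): Position of the pusher (white comb plate with black head on two rods), m: 0 = comb through the knives, grows as it is drawn back (slicer's -y), 0.130 = end stop. Starts at 0.01 to 0.05. Friction about 1 N. With the lock button up a pawl holds it in gaps of a ladder bar, one every 12 mm, the last at the end stop, 1 to 3 mm play; if let go between gaps it catches in the next one.
- lock_button (a joint): Travel of the lock button, m: 0 = up (locked), 0.009 = fully down, straight down. Spring about 3.5 N at the top, 5.5 N at the bottom. The pusher is free while it is pressed to about 0.007 or more. Up and caught in a gap it reads under 0.001.
- button_top (a point): Centre of the top of the lock button: round, steel, 34 mm across, on top of the pusher's black head. Moves with pusher and button: 127 mm above the table when up, 118 mm when fully down, where it is level with the head.
- saddle_wall (a point): Middle of the top edge of the inner face of the head's upright wall on the slicer's -y side of the button, 139 mm above the table; moves with the pusher. A like wall stands on the +y side; between them are 50 mm, the button midway, open toward +x and -x. Walls 62 mm wide (x). A fingertip holding the button down can draw the head back by this wall.
- catch_pan: Loose shallow steel pan, 165 mm (x) by 116 mm (y) over its rim, 40 mm high, 0.25 to 0.5 kg, walls 3 mm; the rim stands out 4 mm in y. Origin: centre of underside, z up. Starts on the slicer's +y side, its rim 50 to 85 mm from the apron, up to 20 mm off the middle, askew up to 0.2 rad. Home: long side on the apron, origin at x = 0, y = 95 mm in the slicer's frame.
- honey_jar: Bystander, behind the slicer, not part of the job: honey jar with a yellow-brown lid, 57 mm across, 100 mm tall. Origin: centre of its underside.
- pickle_jar: Bystander, on the right of the table, not part of the job: glass jar of green pickles with a grey lid, 62 mm across, 110 mm tall. Origin: centre of its underside.
- squeeze_bottle: Bystander, in front of the slicer, not part of the job: small white squeeze bottle with a pink spout, 38 mm across, 88 mm tall. Origin: centre of its underside.
- round_cutter: Bystander, in front of the knife frame, not part of the job: dark red ring cutter, 55 mm across, 25 mm tall. Origin: centre of its underside.
- gel_colour: Bystander, near the slicer's right-hand end, not part of the job: small dropper bottle with a white cone cap, 32 mm across, 85 mm tall. Origin: centre of its underside.
- timer: Bystander, on the right of the table, not part of the job: flat black kitchen timer, 106 mm across, 35 mm high. Origin: centre of its underside.
- sprinkle_tub: Bystander, on the right of the table, not part of the job: pink-and-white tub, 66 mm across, 96 mm tall. Origin: centre of its underside.
Mind the look-alikes: they are no part of the job. Of the things like the catch_pan, leave any that is orange; of the rest the larger one is meant.

How it is judged:
On the way:
1. the lock button is held down while the pusher slides back (value of joint lock_button above 0.005 m and value of joint pusher between 0.06 and 0.122 m), for 0.1 s.
At the end, for the whole second after the job is handed in: Pusher within 4 mm of its rear end stop, lock button sprung up to within 3 mm of the top; pan flat and at rest, long side within 10 mm of the apron, within 0.12 rad of square and 35 mm of the middle. Bystanders where they were (value of joint pusher above 0.126 m and value of joint lock_button below 0.003 m and y of catch_pan in the frame of slicer between 0.085 and 0.105 m and x of catch_pan in the frame of slicer between -0.035 and 0.035 m and angle between the x axis of catch_pan and the x axis of slicer, either way round below 0.12 rad and height (world z) of catch_pan below 0.005 m and angle between catch_pan's own z axis and vertical below 0.05 rad and linear speed of catch_pan below 0.01 m/s); the robot touches nothing.
It fails at once if the catch pan is lifted off the table or tipped (over 10 mm or 0.2 rad) (height (world z) of catch_pan above 0.01 m or angle between catch_pan's own z axis and vertical above 0.2 rad).
It fails at once if a bystander is shoved or carried over 30 mm, or tipped over 0.35 rad (distance of any of honey_jar, pickle_jar, squeeze_bottle, round_cutter, gel_colour, timer, sprinkle_tub from where it was at the start of the episode above 0.03 m or angle between any of honey_jar, pickle_jar, squeeze_bottle, round_cutter, gel_colour, timer, sprinkle_tub's own z axis and vertical above 0.35 rad).
It also fails if it takes over 48 s, if anything falls off the work surface, if the arm or the gripper's body presses on something with over 40 N, if the wrist force passes 120 N, or if a joint passes its speed limit or range.

## Working session

There is one attempt and no reset: what is moved stays moved. The work goes in short steps, Python scripts to look and compute and a tool call to move; the robot and the scene stay as the last step left them, time stands still between calls to the robot, and variables do not carry over. Pictures are saved under pics/ and viewed, at most 10 in all, crops included, and the job is handed in when it is done.

Besides the shell and the picture viewer there is one more tool, called after "Emit:" by a JSON object that holds its "fn" and its "kwargs". move_arm: Moves the arm, as the interface text tells. Its arguments: {"type":"object","properties":{"rows":{"type":"array","items":{"type":"array","items":{"type":"number"}}}},"required":["rows"]}

```bash
mkdir -p pics; python3 - <<'E'
from plant import manip
import cv2,pickle
s=manip.state();print(s,manip.tip_reach)
F={}
for n in("scene","top","wrist"):
    f=manip.grab_frame(n);F[n]=f;cv2.imwrite(f"pics/{n}0.png",f["img"]);print(n,f["mtx"].tolist(),(-f["R"].T@f["t"]).round(3),f["R"].round(3).tolist())
pickle.dump(F,open("F0.pkl","wb"))
E
```

```text
{'time': 0.0, 'joint_pos': array([ 9.88012406e-01,  5.33552769e-02,  1.61428203e+00, -6.35510625e-06,
        1.47598157e+00, -1.19005961e-01]), 'joint_vel': array([-4.30907717e-04, -5.93143202e-06,  7.18128544e-04,  8.06655832e-05,
       -9.49449696e-04, -1.81197378e-04]), 'joint_efforts': array([-1.84864402e-04, -3.93715024e+01, -3.70163620e+01, -1.52499656e-04,
        7.28278115e-03, -5.42493879e-06]), 'tool_pos': array([0.27926725, 0.55849505, 0.2490711 ]), 'tool_rot': array([-3.45274857e-04,  2.29815938e-01,  9.73233584e-01, -9.52464760e-04]), 'contact_force': array([0.6720537 , 0.02105451, 1.01682095]), 'ft_torque': array([-0.04860747,  0.03446017, -0.05388223]), 'grasp_force': 0.0, 'gripper_width': 0.9963672749930208} 0.019
scene [[525.8520749557161, 0.0, 283.1119665256481], [0.0, 525.8520749557161, 213.3041902594441], [0.0, 0.0, 1.0]] [-0.38   0.846  0.677] [[-0.692, -0.722, 0.019], [-0.294, 0.258, -0.92], [0.659, -0.642, -0.391]]
top [[381.8383453187776, 0.0, 278.71470869604474], [0.0, 381.8383453187776, 215.08420284959607], [0.0, 0.0, 1.0]] [ 0.378 -0.032  1.129] [[0.001, -0.999, 0.042], [-0.988, -0.008, -0.157], [0.157, -0.041, -0.987]]
wrist [[325.19226210127806, 0.0, 274.0624409217492], [0.0, 325.19226210127806, 206.9882295654071], [0.0, 0.0, 1.0]] [0.206 0.597 0.374] [[0.447, 0.895, -0.002], [0.848, -0.423, 0.32], [0.285, -0.145, -0.948]]
```

View pics/scene0.png

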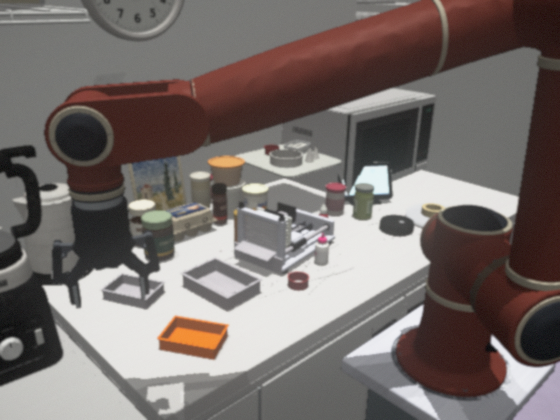

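View pics/top0.png

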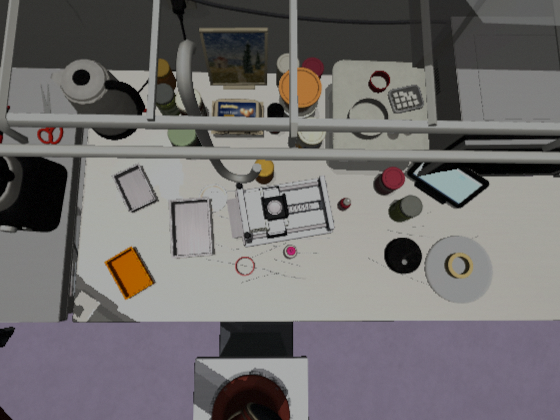

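The scene view shows three pans: a small grey one (133,290), a larger grey one (221,283) and an orange one (194,336). In the top view they are at (136,187), (192,228) and (130,272). I choose the larger grey one, at top (192,228), next to the slicer's outlet. The slicer is at top (285,210), with its button at (275,207). I'll check both in one close crop.

```bash
python3 - <<'E'
import pickle,cv2
F=pickle.load(open("F0.pkl","rb"))
a=F["top"]["img"][165:285,155:355]
cv2.imwrite("pics/c1.png",cv2.resize(a,None,fx=4,fy=4,interpolation=cv2.INTER_CUBIC))
a=F["scene"]["img"][180:310,175:345]
cv2.imwrite("pics/c2.png",cv2.resize(a,None,fx=4.5,fy=4.5,interpolation=cv2.INTER_CUBIC))
E
```

```text
(no output)
```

View pics/c1.png

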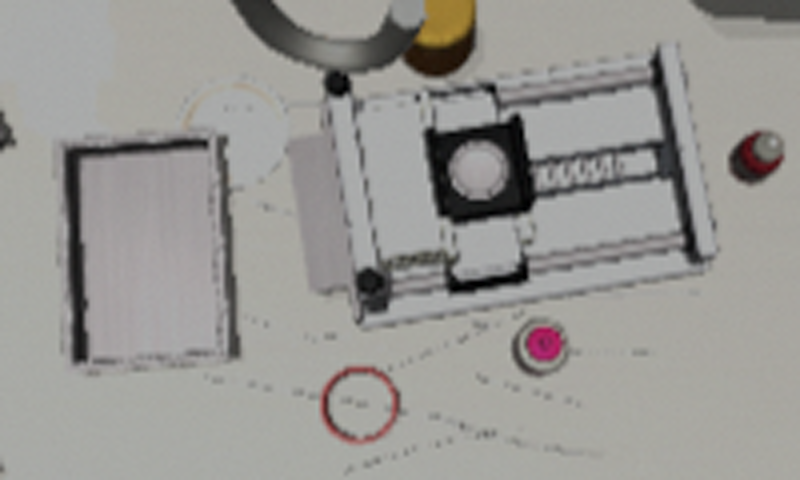

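View pics/c2.png

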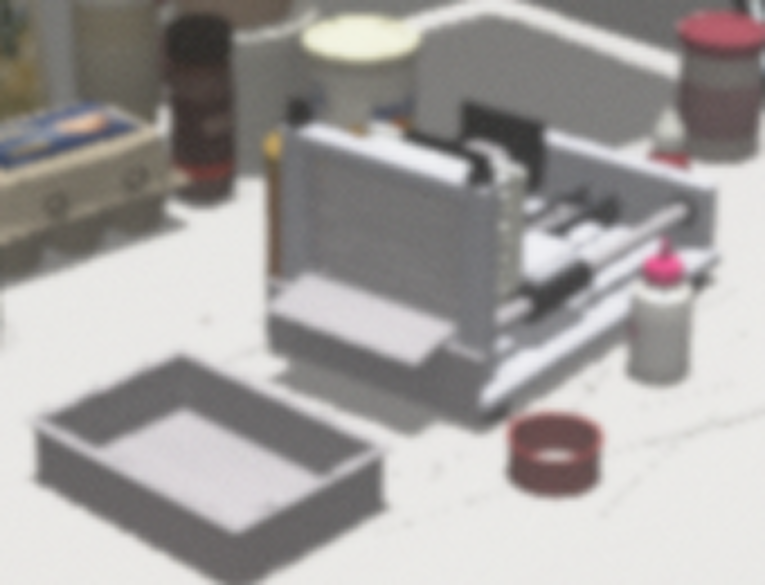

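The crops confirm the choice. In the c1 crop the large grey pan's rim corners are at (60,140), (222,130), (240,358) and (75,370). The lip's outer edge runs (290,140)–(312,293). The button is at (477,170), between black walls to the left and right. The ring cutter is at (360,405), the squeeze bottle at (540,345) and the gel bottle at (755,155). In the c2 crop the pan corners are at (38,422), (182,355), (382,450) and (240,532), and the lip edge runs (272,308)–(420,362).

```bash
cat > h.py <<'E'
import numpy as np,pickle,cv2
def ray(f,p,fish=False):
    K=f["mtx"];d=np.array([(p[0]-K[0,2])/K[0,0],(p[1]-K[1,2])/K[1,1],1.])
    if fish:
        r=np.hypot(d[0],d[1]);d=np.array([d[0]/r*np.sin(r),d[1]/r*np.sin(r),np.cos(r)]) if r>0 else d
    return -f["R"].T@f["t"],f["R"].T@(d/np.linalg.norm(d))
def plane(f,p,z,fish=False):
    o,d=ray(f,p,fish);return o+d*(z-o[2])/d[2]
def tri(*rs):
    A=0;b=0
    for o,d in rs:
        M=np.eye(3)-np.outer(d,d);A=A+M;b=b+M@o
    return np.linalg.solve(A,b)
def proj(f,X,fish=False):
    c=f["R"]@np.array(X)+f["t"];K=f["mtx"]
    if fish:
        r=np.hypot(c[0],c[1]);th=np.arctan2(r,c[2]);u=c[:2]/r*th
    else:u=c[:2]/c[2]
    return u*K[0,0]+K[:2,2]
E
python3 - <<'E'
from h import *
np.set_printoptions(precision=4,suppress=True)
F=pickle.load(open("F0.pkl","rb"));T,S=F["top"],F["scene"]
t=lambda p:(p[0]/4+155-.4,p[1]/4+165-.4)
s=lambda p:(p[0]/4.5+175-.4,p[1]/4.5+180-.4)
tp=[(60,140),(222,130),(240,358),(75,370)];sp=[(182,355),(382,450),(240,532),(38,422)]
# match by position: print plane pts
P=[plane(T,t(p),.04) for p in tp];Q=[plane(S,s(p),.04) for p in sp]
print("pan top",np.array(P));print("pan scene",np.array(Q))
for a in tp:
    b=min(sp,key=lambda q:np.linalg.norm(plane(S,s(q),.04)-plane(T,t(a),.04)));print("tri",tri(ray(T,t(a)),ray(S,s(b))))
L=[plane(T,t(p),.05) for p in((290,140),(312,293))];L2=[plane(S,s(p),.05) for p in((272,308),(420,362))]
print("lip",np.array(L),np.array(L2))
print("lip tri",tri(ray(T,t((290,140))),ray(S,s((272,308)))),tri(ray(T,t((312,293))),ray(S,s((420,362)))))
print("button",plane(T,t((477,170)),.127))
print("head corners",[plane(T,t(p),.139) for p in((428,130),(520,118),(535,210),(440,220))])
for n,p,z in(("cutter",(360,405),.0125),("squeeze",(545,343),.088),("gel",(768,145),.085),("honey",(450,20),.1)):print(n,plane(T,t(p),z))
E
```

```text
pan top [[0.5938 0.2369 0.04  ]
 [0.6022 0.1215 0.04  ]
 [0.4381 0.1041 0.04  ]
 [0.4293 0.219  0.04  ]]
pan scene [[0.5958 0.1357 0.04  ]
 [0.4396 0.1217 0.04  ]
 [0.4265 0.2275 0.04  ]
 [0.5857 0.2398 0.04  ]]
tri [0.5934 0.2367 0.0361]
tri [0.6061 0.1248 0.0313]
tri [0.4433 0.1097 0.0327]
tri [0.4309 0.2216 0.035 ]
lip [[0.5933 0.0715 0.05  ]
 [0.4835 0.0536 0.05  ]] [[0.5924 0.0725 0.05  ]
 [0.4854 0.0529 0.05  ]]
lip tri [0.5935 0.0716 0.0492] [0.4837 0.0538 0.0509]
button [ 0.5588 -0.0604  0.127 ]
head corners [array([ 0.5832, -0.0276,  0.139 ]), array([ 0.5919, -0.0885,  0.139 ]), array([ 0.5302, -0.0983,  0.139 ]), array([ 0.5231, -0.036 ,  0.139 ])]
cutter [0.4061 0.0204 0.0125]
squeeze [ 0.4464 -0.1083  0.088 ]
gel [ 0.586 -0.266  0.085]
honey [ 0.6694 -0.0421  0.1   ]
```

Emit:
{"fn": "move_arm", "kwargs": {"rows": [[-2.37,-1.2,0,0,0,3.86,0.2],[-2.37,-1.2,0,0,0,0,0.2],[-2.37,-1.2,0,0,0,0,0.2],[-2.37,-1.2,0,0,0,0,0.2],[-2.37,-1.2,0,0,0,0,0.2],[-2.37,-1.2,0,0,0,0,0.2],[-2.37,-1.2,0,0,0,0,0.2],[-2.37,-1.2,0,0,0,0,0.2],[-2.37,-1.2,0,0,0,0,0.2],[-2.37,-1.2,0,0,0,0,0.2],[-2.37,-1.2,0,0,0,0,0.2],[-2.37,-1.2,0,0,0,0,0.2],[0,0,0,0,0,6,0.2],[0,0,0,0,0,6,0.2],[0,0,0,0,0,6,0.2],[0,0,0,0,0,6,0.2],[0,0,0,0,0,6,0.2],[0,0,0,0,0,6,0.2],[0,0,0,0,0,7,0.2],[0,0,0,0,0,7,0.2]]}}

```text
time: 1.82
tool_pos: [0.4531, 0.2916, 0.2499]
tool_rot: [-0.0, 0.648, 0.762, -0.0]
contact_force: [-0.5, 0.6, 0.6]
gripper_width: 0.601
grasp_force: 0.0
```

Emit:
{"fn": "move_arm", "kwargs": {"rows": [[-2,2.11,0,0,0,0,0.2],[-2,2.11,0,0,0,0,0.2],[0,0,4,0,0,0,0.2],[0,0,4,0,0,0,0.2],[0,0,4,0,0,0,0.2],[0,0,3,0,0,0,0.2],[0,0,0,0,0,0,0.2]]}}

```text
time: 2.4
tool_pos: [0.4961, 0.2572, 0.0918]
tool_rot: [-0.004, 0.646, 0.764, -0.007]
contact_force: [-0.9, -0.1, -0.5]
gripper_width: 0.598
grasp_force: 0.0
```

```bash
python3 - <<'E'
from plant import manip
from h import *
f=manip.grab_frame("wrist");pickle.dump(f,open("W1.pkl","wb"));cv2.imwrite("pics/w1.png",f["img"])
E
```

```text
(no output)
```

View pics/w1.png

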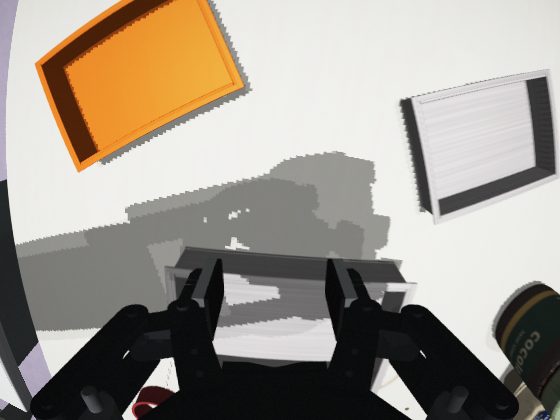

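The wrist view shows orange pan at (140,80), the small grey pan at (485,145). The target pan's far long side runs about (185,248)–(402,262), with the fingertips at (208,275) and (340,275) over its edge. I'll check this against the measured corners.

```bash
python3 - <<'E'
from plant import manip
from h import *
np.set_printoptions(precision=4,suppress=True)
f=pickle.load(open("W1.pkl","rb"));s=manip.state();print(s["tool_pos"],s["tool_rot"],s["time"])
for X in([.5938,.2369,.04],[.4293,.219,.04],[.5938,.2369,0.],[.6022,.1215,.04],[.4381,.1041,.04]):print(X,proj(f,X,True).round())
t=s["tool_pos"]
for k in(-1,1):
  for z in(.085,.073,.02):
    print("tip",z,proj(f,[t[0]+k*.0255*.987,t[1]+k*.0255*.161,z],True).round())
for p in((185,248),(402,262),(165,267),(415,283)):print(p,plane(f,p,.04,True),plane(f,p,0,True))
E
```

```text
[0.4984 0.2581 0.0959] [-0.0024  0.6457  0.7636 -0.0041] 2.45
[0.5938, 0.2369, 0.04] [410. 290.]
[0.4293, 0.219, 0.04] [166. 278.]
[0.5938, 0.2369, 0.0] [393. 263.]
[0.6022, 0.1215, 0.04] [369. 397.]
[0.4381, 0.1041, 0.04] [178. 388.]
tip 0.085 [225. 282.]
tip 0.073 [229. 270.]
tip 0.02 [240. 230.]
tip 0.085 [332. 283.]
tip 0.073 [328. 271.]
tip 0.02 [317. 230.]
(185, 248) [0.4417 0.2441 0.04  ] [0.432  0.2224 0.    ]
(402, 262) [0.5798 0.2573 0.04  ] [ 0.6014  0.2386 -0.    ]
(165, 267) [0.4288 0.2273 0.04  ] [0.4162 0.2018 0.    ]
(415, 283) [0.5953 0.2428 0.04  ] [0.6204 0.2208 0.    ]
```

Emit:
{"fn": "move_arm", "kwargs": {"rows": [[0,0.3,2.5,0,0,0,0.2],[0,0,2.5,0,0,0,0.2],[0,0,2,0,0,0,0.2],[0,0,0,0,0,0,0.2],[-0.8,0,0,0,0,0,0.2],[-0.8,0,0,0,0,0,0.2],[-0.8,0,0,0,0,0,0.2],[-0.8,0,0,0,0,0,0.2],[-0.8,0,0,0,0,0,0.2],[-0.8,0,0,0,0,0,0.2],[-0.8,0,0,0,0,0,0.2],[-0.8,0,0,0,0,0,0.2],[-0.8,0,0,0,0,0,0.2],[-0.8,0,0,0,0,0,0.2],[-0.8,0,0,0,0,0,0.2],[0,0,0,0,0,0,0.2],[0,0,0,0,0,0,0.2]]}}

```text
time: 3.87
tool_pos: [0.5188, 0.172, 0.0296]
tool_rot: [-0.0, 0.646, 0.763, -0.001]
contact_force: [-0.1, 0.8, 1.1]
gripper_width: 0.596
grasp_force: 0.0
```

```bash
cat > rd.py <<'E'
from plant import manip
import numpy as np
def sl(p):
    d=np.array(p[:2])-[.549,-.0017];return (d@[.987,.161]).round(4),(d@[-.161,.987]).round(4)
def rd():
    s=manip.state();print("t",s["time"],"sl",sl(s["tool_pos"]),"z",s["tool_pos"][2].round(4),"F sl",(np.array([[.987,.161,0],[-.161,.987,0],[0,0,1]])@s["contact_force"]).round(1),"w",round(s["gripper_width"],3))
E
python3 -c "
from rd import *
rd()
import cv2
f=manip.grab_frame('top');cv2.imwrite('pics/c3.png',cv2.resize(f['img'][165:285,155:355],None,fx=4,fy=4,interpolation=2))
import pickle;pickle.dump(f,open('T2.pkl','wb'))"
```

```text
t 3.8667 sl (np.float64(-0.0019), np.float64(0.1763)) z 0.0296 F sl [0.  0.8 1.1] w 0.596
```

Emit:
{"fn": "move_arm", "kwargs": {"rows": [[-0.3,0,0,0,0,0,0.2],[-0.3,0,0,0,0,0,0.2],[-0.3,0,0,0,0,0,0.2],[0,0,0,0,0,0,0.2]]}}

```text
time: 4.25
tool_pos: [0.5202, 0.1639, 0.0299]
tool_rot: [-0.0, 0.646, 0.764, -0.0]
contact_force: [-0.3, 0.2, -0.1]
gripper_width: 0.602
grasp_force: 0.3
```

```bash
python3 -c "
from rd import *
rd()
import cv2
f=manip.grab_frame('top');cv2.imwrite('pics/c4.png',cv2.resize(f['img'][165:285,155:355],None,fx=4,fy=4,interpolation=2))"
```

```text
t 4.25 sl (np.float64(-0.0017), np.float64(0.1681)) z 0.0299 F sl [-0.2  0.3 -0.1] w 0.602
```

View pics/c4.png

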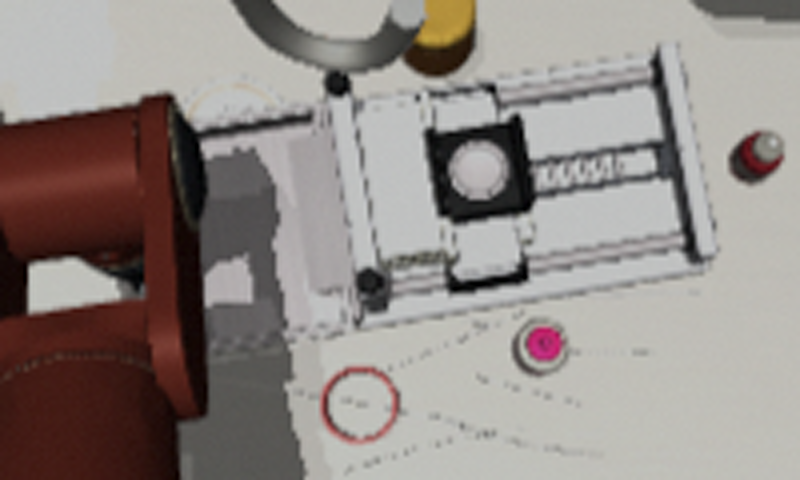

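The pan is now square and under the lip, its edge almost at the knife frame (crop columns 310–345). I'll push on until the force rises.

Emit:
{"fn": "move_arm", "kwargs": {"rows": [[-0.25,0,0,0,0,0,0.2],[-0.25,0,0,0,0,0,0.2],[0,0,0,0,0,0,0.2],[0,0,0,0,0,0,0.2]]}}

```text
time: 4.63
tool_pos: [0.5203, 0.1632, 0.0302]
tool_rot: [-0.003, 0.646, 0.763, 0.003]
contact_force: [-3.6, 17.1, -0.7]
gripper_width: 0.601
grasp_force: 8.8
```

Emit:
{"fn": "move_arm", "kwargs": {"rows": [[1,0,0,0,0,0,0.2],[2,0,0,0,0,0,0.2],[0,0,-4,0,0,0,-1],[0,0,-4,0,0,0,-1],[0,0,-4,0,0,0,-1],[0,0,-4,0,0,0,-1],[0,0,-3,0,0,0,-1],[0,0,-3,0,0,0,-1],[-3.8,0,0,0,0,0,-1],[-3.8,0,0,0,0,0,-1],[-3.8,0,0,0,0,0,-1],[-3.8,0,0,0,0,0,-1],[-3.8,0,0,0,0,0,-1],[-3.8,0,0,0,0,0,-1],[-3.8,0,0,0,0,0,-1],[-3.5,0,0,0,0,0,-1],[0,0,0,0,0,0,-1],[0,0,0,0,0,0,-1]]}}

```text
time: 6.13
tool_pos: [0.5665, -0.1098, 0.2503]
tool_rot: [0.0, 0.647, 0.763, -0.0]
contact_force: [-0.6, -0.2, 0.5]
gripper_width: -0.001
grasp_force: 0.0
```

```bash
python3 -c "
from rd import *
from h import *
rd()
f=manip.grab_frame('wrist');cv2.imwrite('pics/w2.png',f['img']);pickle.dump(f,open('W2.pkl','wb'))
print(proj(f,[.5588,-.0604,.127],True))"
```

```text
t 6.1333 sl (np.float64(-0.0001), np.float64(-0.1095)) z 0.2503 F sl [-0.6 -0.1  0.5] w -0.001
[274.02861522 144.40325989]
```

View pics/w2.png

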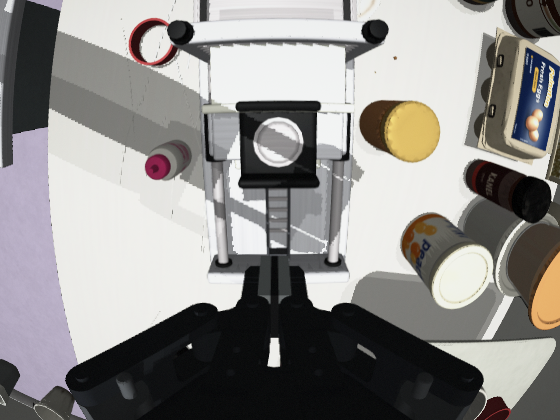

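The wrist view shows the button at (278,141), in the black head between walls at rows 107 and 182. The honey jar's lid is at (412,130) and the bottle's spout at (155,165). The fingertips, shut, are at (273,262).

```bash
python3 -c "
from rd import *
from h import *
f=pickle.load(open('W2.pkl','rb'));T=pickle.load(open('F0.pkl','rb'))['top']
X=tri(ray(T,(477/4+154.6,170/4+164.6)),ray(f,(278,141),True));print(X,sl(X))
for p,z in(((278,141),.127),((278,107),.139),((278,182),.139),((241,182),.139),((318,182),.139)):
  x=plane(f,p,z,True);print(p,x,sl(x))"
```

```text
[ 0.56240907 -0.06050961  0.10491162] (np.float64(0.0038), np.float64(-0.0602))
(278, 141) [ 0.56136323 -0.05729304  0.127     ] (np.float64(0.0033), np.float64(-0.0569))
(278, 107) [ 0.55686912 -0.03132064  0.139     ] (np.float64(0.003), np.float64(-0.0305))
(278, 182) [ 0.56611955 -0.08633685  0.139     ] (np.float64(0.0033), np.float64(-0.0863))
(241, 182) [ 0.53866416 -0.09082145  0.139     ] (np.float64(-0.0246), np.float64(-0.0863))
(318, 182) [ 0.59587284 -0.0812854   0.139     ] (np.float64(0.0335), np.float64(-0.0861))
```

Emit:
{"fn": "move_arm", "kwargs": {"rows": [[2.5,0.2,0,0,0,0,-1],[2.5,0,0,0,0,0,-1],[0,0,0,0,0,0,-1],[0,0,3,0,0,0,-1],[0,0,3,0,0,0,-1],[0,0,2,0,0,0,-1],[0,0,1,0,0,0,-1],[0,0,0.5,0,0,0,-1],[0,0,0,0,0,0,-1],[0,0,0,0,0,0,-1]]}}

```text
time: 7.02
tool_pos: [0.561, -0.0583, 0.1567]
tool_rot: [0.001, 0.645, 0.764, 0.0]
contact_force: [-0.1, 0.4, 0.0]
gripper_width: 0.004
grasp_force: 0.0
```

```bash
python3 -c "
from rd import *
rd()"
```

```text
t 7.0167 sl (np.float64(0.0027), np.float64(-0.0577)) z 0.1567 F sl [-0.1  0.4  0. ] w 0.004
```

Emit:
{"fn": "move_arm", "kwargs": {"rows": [[0,0,0.5,0,0,0,-1],[0,0,0.4,0,0,0,-1],[0,0,0.4,0,0,0,-1],[0,0,0.3,0,0,0,-1],[0,0,0,0,0,0,-1],[0,0,0,0,0,0,-1]]}}

```text
time: 7.52
tool_pos: [0.5606, -0.0585, 0.1402]
tool_rot: [0.0, 0.646, 0.764, 0.0]
contact_force: [-2.0, 0.7, 5.0]
gripper_width: -0.004
grasp_force: 2.5
```

Emit:
{"fn": "move_arm", "kwargs": {"rows": [[0,0,0.2,0,0,0,-1],[0,0,0.1,0,0,0,-1],[0,0,0,0,0,0,-1]]}}

```text
time: 7.77
tool_pos: [0.5607, -0.0586, 0.1379]
tool_rot: [0.001, 0.646, 0.764, 0.0]
contact_force: [-2.7, -1.1, 7.2]
gripper_width: 0.0
grasp_force: 3.7
```

Emit:
{"fn": "move_arm", "kwargs": {"rows": [[-0.5,0,0,0,0,0,-1],[-0.5,0,0,0,0,0,-1],[-0.5,0,0,0,0,0,-1],[-0.5,0,0,0,0,0,-1],[-0.5,0,0,0,0,0,-1],[-0.5,0,0,0,0,0,-1],[-0.5,0,0,0,0,0,-1],[-0.5,0,0,0,0,0,-1]]}}

```text
time: 8.43
tool_pos: [0.5675, -0.0981, 0.1379]
tool_rot: [0.001, 0.646, 0.764, 0.0]
contact_force: [-2.5, 1.1, 6.1]
gripper_width: 0.003
grasp_force: 3.4
```

```bash
python3 -c "
from rd import *
rd()"
```

```text
t 8.4333 sl (np.float64(0.0027), np.float64(-0.0982)) z 0.1379 F sl [-2.3  1.5  6.1] w 0.003
```

Only about 1.5 N is resisting, so the head is sliding. I'll continue.

Emit:
{"fn": "move_arm", "kwargs": {"rows": [[-0.5,0,0,0,0,0,-1],[-0.5,0,0,0,0,0,-1],[-0.5,0,0,0,0,0,-1],[-0.5,0,0,0,0,0,-1],[-0.5,0,0,0,0,0,-1],[-0.5,0,0,0,0,0,-1],[-0.5,0,0,0,0,0,-1],[-0.5,0,0,0,0,0,-1]]}}

```text
time: 9.1
tool_pos: [0.5743, -0.1376, 0.1379]
tool_rot: [0.001, 0.646, 0.764, 0.0]
contact_force: [-1.4, 1.0, 6.6]
gripper_width: 0.001
grasp_force: 3.2
```

```bash
python3 -c "
from rd import *
from h import *
rd()
f=manip.grab_frame('wrist');cv2.imwrite('pics/w3.png',f['img'])"
```

```text
t 9.1 sl (np.float64(0.003), np.float64(-0.1382)) z 0.1379 F sl [-1.2  1.2  6.6] w 0.001
```

View pics/w3.png

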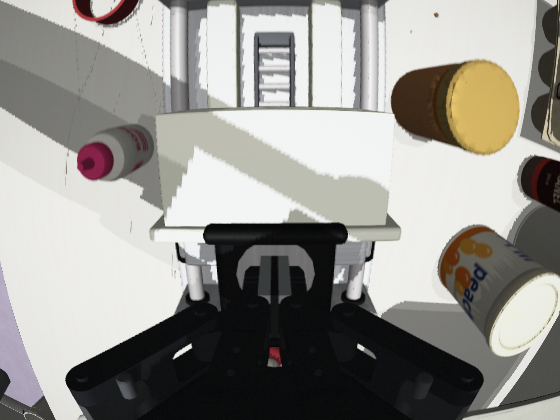

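The head travels with the fingertips, and the button is held under them at (275,265). I'll go on to the end stop.

Emit:
{"fn": "move_arm", "kwargs": {"rows": [[-0.4,0,0,0,0,0,-1],[-0.4,0,0,0,0,0,-1],[-0.4,0,0,0,0,0,-1],[-0.4,0,0,0,0,0,-1],[-0.4,0,0,0,0,0,-1]]}}

```text
time: 9.57
tool_pos: [0.5776, -0.1573, 0.1379]
tool_rot: [0.001, 0.646, 0.764, 0.0]
contact_force: [-0.3, 0.8, 6.5]
gripper_width: -0.002
grasp_force: 3.1
```

```bash
python3 -c "
from rd import *
rd()"
```

```text
t 9.5667 sl (np.float64(0.0032), np.float64(-0.1582)) z 0.1379 F sl [-0.1  0.9  6.5] w -0.002
```

Emit:
{"fn": "move_arm", "kwargs": {"rows": [[-0.3,0,0,0,0,0,-1],[-0.3,0,0,0,0,0,-1],[-0.3,0,0,0,0,0,-1],[0,0,0,0,0,0,-1]]}}

```text
time: 9.9
tool_pos: [0.5793, -0.1667, 0.138]
tool_rot: [0.001, 0.646, 0.763, 0.0]
contact_force: [-0.5, -1.0, 5.3]
gripper_width: -0.003
grasp_force: 2.7
```

```bash
python3 -c "
from rd import *
rd()"
```

```text
t 9.9 sl (np.float64(0.0033), np.float64(-0.1677)) z 0.138 F sl [-0.7 -0.9  5.3] w -0.003
```

Emit:
{"fn": "move_arm", "kwargs": {"rows": [[-0.3,0,0,0,0,0,-1],[-0.3,0,0,0,0,0,-1],[-0.3,0,0,0,0,0,-1],[0,0,0,0,0,0,-1]]}}

```text
time: 10.23
tool_pos: [0.5807, -0.1744, 0.138]
tool_rot: [0.0, 0.646, 0.764, 0.001]
contact_force: [-1.1, 3.6, 6.5]
gripper_width: 0.0
grasp_force: 3.3
```

```bash
python3 -c "
from rd import *
rd()"
```

```text
t 10.2333 sl (np.float64(0.0035), np.float64(-0.1755)) z 0.138 F sl [-0.6  3.7  6.5] w 0.0
```

Emit:
{"fn": "move_arm", "kwargs": {"rows": [[-0.2,0,0,0,0,0,-1],[-0.2,0,0,0,0,0,-1],[0,0,0,0,0,0,-1]]}}

```text
time: 10.48
tool_pos: [0.5813, -0.178, 0.1379]
tool_rot: [0.0, 0.646, 0.764, 0.001]
contact_force: [-0.7, 3.7, 6.9]
gripper_width: 0.001
grasp_force: 3.4
```

```bash
python3 -c "
from rd import *
rd()"
```

```text
t 10.4833 sl (np.float64(0.0036), np.float64(-0.1792)) z 0.1379 F sl [-0.1  3.8  6.9] w 0.001
```

Emit:
{"fn": "move_arm", "kwargs": {"rows": [[-0.3,0,0,0,0,0,-1],[-0.3,0,0,0,0,0,-1],[-0.3,0,0,0,0,0,-1],[0,0,0,0,0,0,-1]]}}

```text
time: 10.82
tool_pos: [0.5829, -0.1868, 0.1379]
tool_rot: [0.0, 0.646, 0.764, 0.001]
contact_force: [-0.6, 4.2, 6.5]
gripper_width: 0.001
grasp_force: 4.0
```

```bash
python3 -c "
from rd import *
rd()"
```

```text
t 10.8167 sl (np.float64(0.0036), np.float64(-0.1881)) z 0.1379 F sl [0.1 4.3 6.5] w 0.001
```

Emit:
{"fn": "move_arm", "kwargs": {"rows": [[-0.2,0,0,0,0,0,-1],[-0.2,0,0,0,0,0,-1],[0,0,0,0,0,0,-1]]}}

```text
time: 11.07
tool_pos: [0.5829, -0.187, 0.1379]
tool_rot: [-0.004, 0.645, 0.764, 0.004]
contact_force: [-4.3, 16.6, 11.9]
gripper_width: -0.002
grasp_force: 9.9
```

```bash
python3 -c "
from rd import *
rd()
f=manip.grab_frame('wrist')
import cv2
cv2.imwrite('pics/w4.png',f['img'])"
```

```text
t 11.0667 sl (np.float64(0.0036), np.float64(-0.1883)) z 0.1379 F sl [-1.5 17.1 11.9] w -0.002
```

View pics/w4.png

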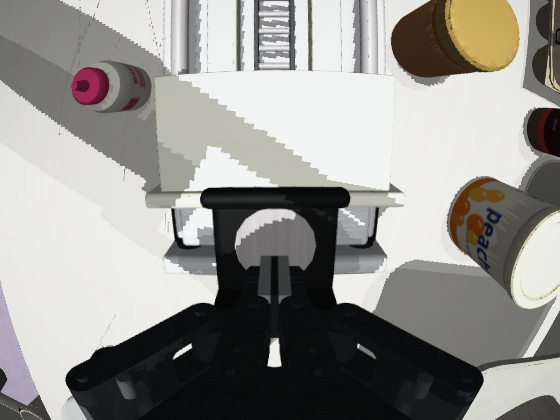

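The head is hard against its end stop at 17 N, with the rear bracket right behind it (row 255). I'll ease off most of the preload, let the button rise and retreat upward.

Emit:
{"fn": "move_arm", "kwargs": {"rows": [[0.25,0,0,0,0,0,-1],[0,0,0,0,0,0,-1],[0,0,-0.5,0,0,0,-1],[0,0,-0.5,0,0,0,-1],[0,0,-0.5,0,0,0,-1],[0,0,-1,0,0,0,-1],[0,0,-3,0,0,0,-1],[0,0,-3,0,0,0,-1],[0,0,-3,0,0,0,-1],[-3,0,0,0,0,0,-1],[-3,0,0,0,0,0,-1],[0,0,0,0,0,0,-1]]}}

```text
time: 12.12
tool_pos: [0.5927, -0.253, 0.2531]
tool_rot: [0.002, 0.647, 0.762, -0.001]
contact_force: [-0.1, 0.4, -0.7]
gripper_width: -0.0
grasp_force: 0.0
```

```bash
python3 -c "
from rd import *
from h import *
rd()
f=manip.grab_frame('wrist');g=manip.grab_frame('top')
a=cv2.resize(g['img'][165:285,155:355],(600,360),interpolation=2)
b=cv2.resize(f['img'],(320,240))
c=np.zeros((600,600,3),np.uint8);c[:360]=a;c[360:,:320]=b;cv2.imwrite('pics/e.png',c);pickle.dump((f,g),open('E.pkl','wb'))"
```

```text
t 12.1167 sl (np.float64(0.0026), np.float64(-0.255)) z 0.2531 F sl [ 0.   0.4 -0.7] w -0.0
```

View pics/e.png

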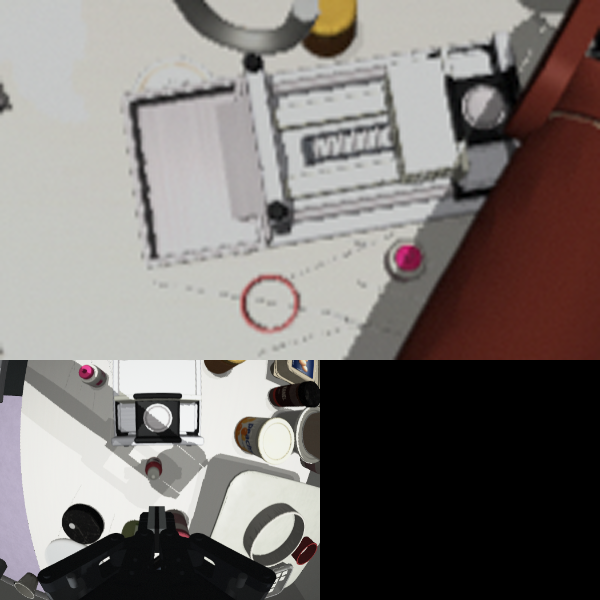

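The pan is against the outlet, with its outer edge at (128,100)–(150,265). The head is at the rear bracket with the button at (487,106). The bystanders are unmoved. I'll check the numbers.

```bash
python3 -c "
from rd import *
from h import *
f,g=pickle.load(open('E.pkl','rb'))
t=lambda p:(p[0]/3+154.7,p[1]/3+164.7)
a,b=[plane(g,t(p),.04) for p in((128,100),(150,265))]
print('pan edge',sl(a),sl(b),'yaw',np.arctan2((a-b)[1],(a-b)[0])-.1616)
x=plane(g,t((487,106)),.127);print('btn top',sl(x))
im=f['img'][60:160,190:360];cv2.imwrite('pics/z.png',cv2.resize(im,None,fx=4.5,fy=4.5,interpolation=2))
w=(157*560/320,(418-360)*1.75);print(w,sl(plane(f,w,.127,True)),tri(ray(g,t((487,106))),ray(f,w,True)))"
```

```text
pan edge (np.float64(0.0752), np.float64(0.1495)) (np.float64(-0.085), np.float64(0.1493)) yaw 0.0011987177935456617
btn top (np.float64(0.0016), np.float64(-0.1774))
(274.75, 101.5) (np.float64(0.0037), np.float64(-0.1727)) [ 0.57898378 -0.17345854  0.1344418 ]
```

View pics/z.png

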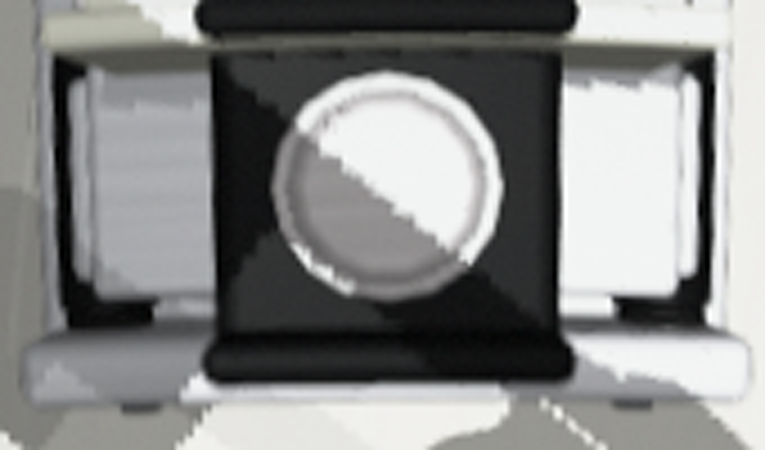

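The button stands up and the head is against the rear bracket. The pan is square (about 0.001 rad off), roughly 5 mm off the middle and at the apron.

```bash
python3 -c "
from plant import manip
print(manip.job_done())"
```

```text
the job is handed in; nothing more can be done
None
```

I handed the job in at about 12 s of the 48 s allowed: the pan sits square against the apron, about 5 mm off the middle, and the pusher is drawn back to its end stop with the button sprung up; the judge returned no verdict, so this rests on my last pictures and force readings.

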